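Cure a batch of coated boards in the UV box

ROBOT

A 7-joint arm with a two-finger parallel gripper is mounted at the origin on the work surface. World frame = base frame: x ahead of the robot, y to its left, z up, the work surface at z = 0. Lengths are in m, angles in degrees, forces in N, time in s.
With the tool pointing down it reaches from about 0.4 to 0.925 m from the base axis. Payload 4.1 kg.
Tool frame: the origin (TCP) lies at the very end of the fingers, on their centre line; the grasp point (between the pads) lies 19 mm behind it; z points along the fingers, y is the line along which they close (so a half turn about z gives the same grasp; the last joint's range is limited). The gripper opens to 85 mm and grips with 20 to 120 N. Pads are 22 mm wide; open, the fingers measure 114 mm over their backs; the gripper's body (76 mm by 85 mm) begins 54 mm behind the grasp point. The pads swing forward as they close: fully open they stand 13 mm farther back than shut.
Start: joints at [70.76, 22.827, 2.584, 88.041, -1.071, 69.15, -2.905], TCP at [0.153, -0.632, 0.231] pointing down, gripper open.
Joint ranges: [-161.44, 161.44], [-28.35, 127.94], [-78.24, 83.42], [0, 140.83], [-78.03, 258.03], [13.02, 114.36], [-168.23, 168.23]. Speed limits (degrees/s): [147.25, 147.25, 180, 180, 180, 180, 180].

INTERFACE

Orientations are given as a 3x3 rotation matrix whose columns are the frame's x, y, z axes.
In Python, from plant import env, eyes gives the robot as it stands. The module is installed in compiled form; this text tells all that it offers.
- The arm moves only by the tool move_arm, never from a script. Its argument "increments" is a list of rows, each a list of 6 numbers: the shift along the tool's x, y, z each as a share of 40 mm, from -1 to 1, then the turn, a rotation vector about the tool's x, y, z each as a share of 4 degrees, from -1 to 1. A call has 1 to 12 rows; each row shifts and turns the commanded pose from where the row before left it, along the tool's axes as they then stand; what a row does not reach is not made up. A row lasts 1/12 s, in which the tool goes at most 41.7 mm and 7.16 degrees, less where a joint would pass 70% of its speed; a pose out of reach is approached as far as the arm can. A call with a number of a shift or a turn outside -1 to 1 is refused whole. A call with a gripper value outside its range is refused whole. "claw" is the opening, from -1 (shut) to 1 (fully open), set as the call begins (left out, the last holds). The fingers move at their own pace and stop on an object; the grip force is fixed at half the most. Time passes only in rows, so rows that do not move let the fingers close. It gives the time, the measured TCP pose, the force, the opening and the grip force at its end, in the units of the state.
- env.read_state(): the state, without advancing time (a new reading comes with each control period).
- eyes.grab_frame(name): name is "scene" or "top" or "wrist"; returns the picture (384x512x3 uint8, red, green, blue); there is no depth.
- eyes.get_calibration(name): a dict with "camera_matrix" (3x3 intrinsics, pixels), "rvec" (rotation vector, rad) and "tvec" (3), from world to camera coordinates, as OpenCV has them. Camera axes: x right, y down, z forward; pixel columns grow to the right and rows downward; lengths in m; the calibration is good to about 2 mm. A picture is of the moment at which its call begins: read the wrist's pose just before it. get_calibration takes no time and is no camera call; for the wrist camera it gives the pose at the moment of the call.
- env.close_job(): hands the job in; it is judged then, once.
The state is a dict: "time_s": time; "joints": joint angles; "joint_vel": joint speeds; "tau": joint torques, N m; "position": TCP position; "orientation": TCP orientation; "force": force on the tool from outside, world axes, zero at the start; "torque": the same for the moment, N m; "width": opening from 0.0 (shut) to 1.0 (fully open); "grasp_force": force on a finger pad.
Only numpy, scipy, OpenCV 4.12 (cv2) and the standard library are available. Lean on these libraries where they do the work, as an engineer would, in place of code of your own. Each camera call takes 0.05 s, during which the arm holds its last target. There are 200 camera calls.

TASK

Cure the coated circuit boards: switch the UV box's lamp off, lift its loose cover off and set it aside on the bench, and put every board lying on the bench into the tray, flat on the tray floor with the heat sink up, side by side inside the low kerb. Then put the cover back over the kerb so that it sits fully down, and switch the lamp on; the lamp must never be on while the cover is off, and the reel, the parts bin and the screwdriver stay where they are.

Things in the scene. Friction and masses are not known exactly. Their poses are not given: they have to be found in the camera images.
- curing_base: fixed base of the UV curing box: grey plate 270 (x) x 220 (y) x 20 mm with a raised aluminium kerb on it, 6 mm thick and 15 mm high, inner size 210 (x) x 160 (y) mm, outer size 222 x 172 mm. Inside the kerb is the flat tray floor, with room for four boards in two rows of two. Origin at the centre of the underside, z up; it may stand turned
- tray_floor (a point): centre of the tray floor inside the kerb, 20 mm above the bench, axes as the base's
- cover: loose aluminium cover, 0.4 to 0.65 kg, a box open below: outside 244 (x) x 194 (y) x 75 mm, walls 3 mm, so 8 mm of play all round over the kerb; its rim rests on the base plate outside the kerb, level with the tray floor. Same after a half turn. Origin at the centre of its rim plane (underside), z up. The bench at the robot's right, beyond the switch, has clear room for it
- cover_grip (a point): middle of the black bar handle on the cover: bar 130 mm along the cover's x, 16 mm thick across y, 22 mm high, its middle 108 mm above the rim plane and its top 119 mm; 22 mm clear space under it between its two posts
- switch_base: fixed grey housing of the lamp's toggle switch, 100 (x) x 64 (y) x 36 mm, on the bench at the right of the curing box; its x points away from the robot (turned by up to 23 degrees). Origin at the centre of its underside; the toggle's hinge lies along y, 36 mm above the bench over the origin
- switch_tip (a point): centre of the toggle's black cross grip (20 mm round, 36 mm long along the switch's y), 85 mm from the hinge; 106 mm above the bench and 48 mm to the -x or +x side of the hinge when the toggle is at either stop
- switch (a joint): angle of the toggle: 0 = off, leaning 0.6 rad to the housing's -x (towards the robot); 1.2 = on, leaning 0.6 rad to +x (away from the robot). Over-centre: its own weight carries it to the nearer stop and holds it there; 1 N at the grip moves it
- board1: a circuit board: dark blue plate 84 (x) x 56 (y) x 4 mm, finned aluminium heat sink on its middle (46 mm along x, 24 mm across y, top 44 mm above the underside) to grip it by; white connector row at the +x end, black capacitors at the -x end, both below 23 mm; 0.1 to 0.2 kg. Origin: centre of its underside, z up. Starts on the bench at the robot's left; 2 to 4 boards are present
- board2: another board, the same as board1
- board3: another board, the same as board1
- board4: another board, the same as board1
- reel: bystander: steel reel, 64 mm across, 50 mm high, upright on the far side of the bench; origin at the centre of its underside
- parts_bin: bystander: open blue bin 90 x 120 x 60 mm on the far side of the bench; origin at the centre of its underside
- screwdriver: bystander: screwdriver 200 mm long with black handle, lying on the far side of the bench; origin at the middle of its length
Things that resemble listed ones, but are neither listed nor needed, are in the scene too. There is more than one size of the switch_base; the job needs the smallest.

How it is judged (in metres and radians):
On the way, in this order (a step that is already met when the one before it is completed fails the run):
1. the lamp is switched off with the cover still on (value of joint switch below 0.2 rad and z of cover in the frame of tray_floor between -0.005 and 0.005 m and horizontal distance between cover and tray_floor below 0.02 m and angle between cover's own z axis and vertical below 0.05 rad), for 0.2 s.
2. the cover is set aside on the bench, let go, with the lamp off (value of joint switch below 0.2 rad and horizontal distance between cover and curing_base above 0.18 m and linear speed of cover below 0.03 m/s and contact force between the fingers and cover below 0.2 N and height (world z) of cover below 0.2 m), for 0.2 s.
3. every board lies flat and let go inside the kerb, with the cover still aside and the lamp off (value of joint switch below 0.2 rad and horizontal distance between cover and curing_base above 0.18 m and x of board1 in the frame of tray_floor between -0.085 and 0.085 m and y of board1 in the frame of tray_floor between -0.07 and 0.07 m and z of board1 in the frame of tray_floor between -0.005 and 0.006 m and angle between each of board1, board2, board3, board4's own z axis and vertical below 0.1 rad and linear speed of each of board1, board2, board3, board4 below 0.03 m/s and x of board2 in the frame of tray_floor between -0.085 and 0.085 m and y of board2 in the frame of tray_floor between -0.07 and 0.07 m and z of board2 in the frame of tray_floor between -0.005 and 0.006 m and x of board3 in the frame of tray_floor between -0.085 and 0.085 m and y of board3 in the frame of tray_floor between -0.07 and 0.07 m and z of board3 in the frame of tray_floor between -0.005 and 0.006 m and x of board4 in the frame of tray_floor between -0.085 and 0.085 m and y of board4 in the frame of tray_floor between -0.07 and 0.07 m and z of board4 in the frame of tray_floor between -0.005 and 0.006 m and contact force between the fingers and board1 below 0.2 N and contact force between the fingers and board2 below 0.2 N and contact force between the fingers and board3 below 0.2 N and contact force between the fingers and board4 below 0.2 N), for 0.2 s.
4. the cover is fully down over the kerb with the lamp off (all of step 1), for 0.2 s.
At the end, for the whole second after the job is handed in: Toggle on (over 1.0 rad); cover level (0.05 rad) and fully down (rim within 5 mm of the base plate); every board present flat (0.1 rad), heat sink up, on the tray floor (within 6 mm) inside the kerb; all at rest; bystanders within 30 mm of their start (value of joint switch above 1 rad and z of cover in the frame of tray_floor between -0.005 and 0.005 m and horizontal distance between cover and tray_floor below 0.02 m and angle between cover's own z axis and vertical below 0.05 rad and x of board1 in the frame of tray_floor between -0.085 and 0.085 m and y of board1 in the frame of tray_floor between -0.07 and 0.07 m and z of board1 in the frame of tray_floor between -0.005 and 0.006 m and angle between each of board1, board2, board3, board4's own z axis and vertical below 0.1 rad and linear speed of each of board1, board2, board3, board4 below 0.03 m/s and x of board2 in the frame of tray_floor between -0.085 and 0.085 m and y of board2 in the frame of tray_floor between -0.07 and 0.07 m and z of board2 in the frame of tray_floor between -0.005 and 0.006 m and x of board3 in the frame of tray_floor between -0.085 and 0.085 m and y of board3 in the frame of tray_floor between -0.07 and 0.07 m and z of board3 in the frame of tray_floor between -0.005 and 0.006 m and x of board4 in the frame of tray_floor between -0.085 and 0.085 m and y of board4 in the frame of tray_floor between -0.07 and 0.07 m and z of board4 in the frame of tray_floor between -0.005 and 0.006 m and linear speed of cover below 0.02 m/s and distance of each of reel, parts_bin, screwdriver from where it was at the start of the episode below 0.03 m); the robot touches nothing.
It fails at once if the lamp is on while the cover is off or raised (value of joint switch above 0.8 rad and (z of cover in the frame of tray_floor above 0.03 m or horizontal distance between cover and curing_base above 0.18 m)).
It fails at once if the reel, the parts bin or the screwdriver is moved more than 30 mm (distance of any of reel, parts_bin, screwdriver from where it was at the start of the episode above 0.03 m).
Of board1, board2, board3, board4 only 2 to 4 are there at a start; the rules pass over those that are not, and their reading is None.
At some moment in a run one of board1, board2, board3, board4 may be knocked a few centimetres aside while the robot is not near it.
Once in a run the grip may slacken for a moment while it holds something.
It also fails if it takes over 210 s, if anything falls off the work surface, if the arm or the gripper's body presses on something with over 40 N, if the wrist force passes 120 N, or if a joint passes its speed limit or range.

## Working session

There is one attempt and no reset: what is moved stays moved. The work goes in short steps, Python scripts to look and compute and a tool call to move; the robot and the scene stay as the last step left them, time stands still between calls to the robot, and variables do not carry over. Pictures are saved under pics/ and viewed, at most 14 in all, crops included, and the job is handed in when it is done.

Besides the shell and the picture viewer there is one more tool, called after "Emit:" by a JSON object that holds its "api" and its "payload", one argument or row to a line. move_arm: Moves the arm, as the interface text tells. Shift numbers are shares of 40 mm and turn numbers shares of 4 degrees, none past 1 either way. Its arguments: {"type":"object","properties":{"increments":{"type":"array"},"claw":{"type":"number"}},"required":["increments"]}

```bash
mkdir -p pics; cat > h.py <<'E'
import numpy as np, cv2
from plant import env, eyes
def cal(n):
    c=eyes.get_calibration(n); K=np.array(c["camera_matrix"],float); R=cv2.Rodrigues(np.array(c["rvec"],float))[0]; t=np.array(c["tvec"],float).ravel()
    return K,R,t
def ray(c,uv,z):
    K,R,t=c; d=R.T@np.linalg.inv(K)@np.array([uv[0],uv[1],1.]); o=-R.T@t
    return o+d*(z-o[2])/d[2]
def proj(c,p):
    K,R,t=c; q=K@(R@np.array(p,float)+t); return q[:2]/q[2]
def snap(n,f):
    im=eyes.grab_frame(n); cv2.imwrite("pics/"+f+".png",im[:,:,::-1]); return im
def st():
    s=env.read_state(); print(s["time_s"],np.round(s["position"],4),np.round(s["orientation"],3).tolist(),np.round(s["force"],1),round(s["width"],3),s["grasp_force"])
    return s
E
python3 - <<'E'
from h import *
st()
for n in("top","scene"):
    im=snap(n,n+"0"); K,R,t=cal(n); print(n,K.tolist(),(-R.T@t).round(3),R.round(2).tolist())
a=cv2.imread("pics/top0.png");cv2.imwrite("pics/top0b.png",cv2.resize(a,(800,600),interpolation=cv2.INTER_CUBIC))
a=cv2.imread("pics/scene0.png");cv2.imwrite("pics/scene0b.png",cv2.resize(a,(800,600),interpolation=cv2.INTER_CUBIC))
E
```

```text
0.0 [ 0.1523 -0.6312  0.2303] [[0.972, 0.235, -0.001], [0.235, -0.972, 0.002], [-0.0, -0.002, -1.0]] [0.3 0.4 0. ] 1.002 0.0
top [[487.97760696593826, 0.0, 256.9930630822988], [0.0, 487.97760696593826, 197.2797401563254], [0.0, 0.0, 1.0]] [ 0.44  -0.152  1.624] [[0.02, -1.0, -0.0], [-1.0, -0.02, -0.04], [0.04, 0.0, -1.0]]
scene [[422.9347560673308, 0.0, 256.8241859740653], [0.0, 422.9347560673308, 191.9793948823919], [0.0, 0.0, 1.0]] [ 1.434 -0.231  1.484] [[0.13, 0.99, -0.01], [0.82, -0.11, -0.55], [-0.55, 0.07, -0.83]]
```

View pics/top0b.png

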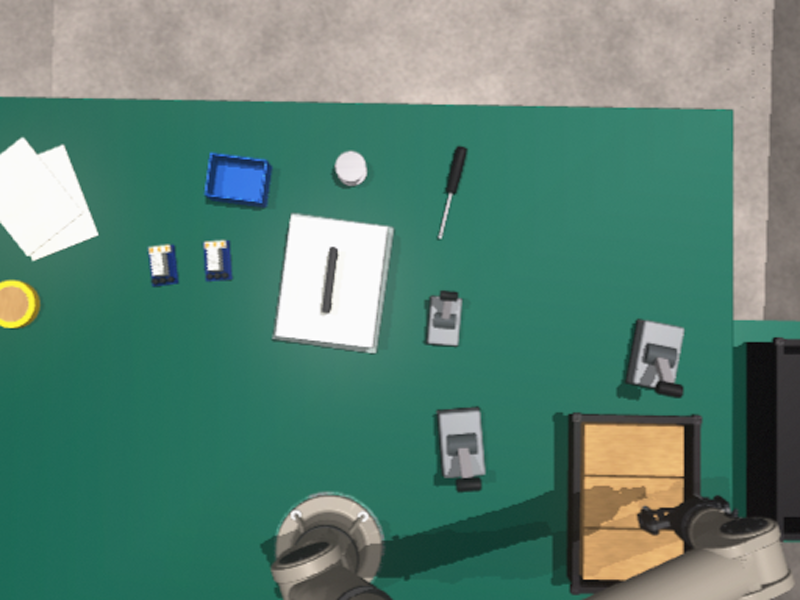

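View pics/scene0b.png

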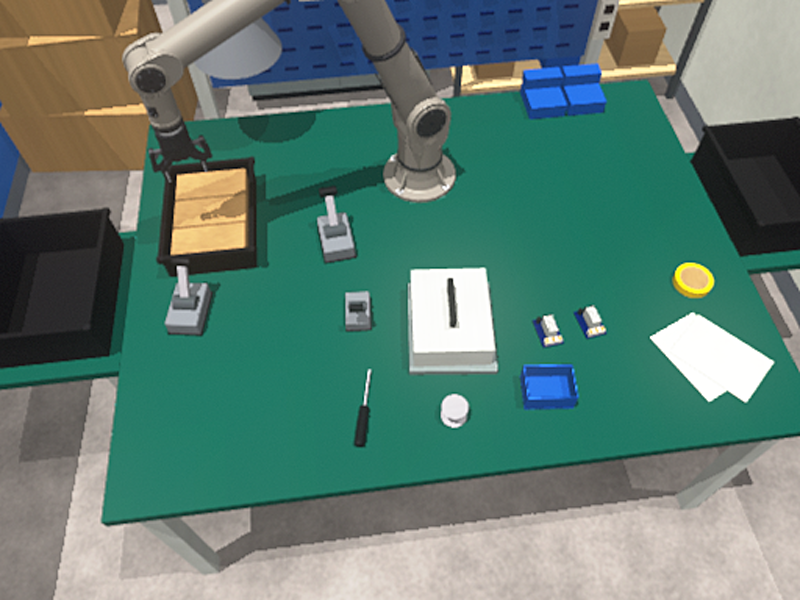

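The top view shows the cover (333,283), its handle (330,280), the small switch (444,320) with its grip at the far side, so on, and two boards at (162,264) and (217,260). The reel, bin and screwdriver are on the far side. Next I'll measure these.

```bash
cat >> h.py <<'E'
def blobs(m,amin=20):
    cs,_=cv2.findContours(m.astype(np.uint8),cv2.RETR_EXTERNAL,cv2.CHAIN_APPROX_NONE)
    return [c for c in cs if cv2.contourArea(c)>=amin]
def rect(cam,c,z):
    p=np.array([ray(cam,q,z)[:2] for q in c.reshape(-1,2)],np.float32)
    r=cv2.minAreaRect(p); b=cv2.boxPoints(r)
    e=[b[1]-b[0],b[2]-b[1]]; l=max(e,key=np.linalg.norm); a=np.degrees(np.arctan2(l[1],l[0]))
    a=(a+90)%180-90
    return np.round(r[0],4),np.round(sorted([np.linalg.norm(x) for x in e]),3),round(float(a),1)
E
python3 - <<'E'
from h import *
im=cv2.imread("pics/top0.png"); c=cal("top"); hsv=cv2.cvtColor(im,cv2.COLOR_BGR2HSV)
H,S,V=cv2.split(hsv)
def roi(m,x0,x1,y0,y1):
    o=np.zeros_like(m); k=1.5625; s=np.s_[int(y0/k):int(y1/k),int(x0/k):int(x1/k)]; o[s]=m[s]; return o
dark=((V<80)).astype(np.uint8); 
for n,m,z in(("handle",roi(dark,300,360,230,330),.139),("grip",roi(dark&(S<90),420,470,285,303),.106),
 ("swbase",roi(((S<60)&(V>60)).astype(np.uint8),420,470,285,355),.036),
 ("cover",roi(((S<40)&(V>200)).astype(np.uint8),260,400,205,360),.095),
 ("blueboards",roi(((H>105)&(H<135)&(S>100)).astype(np.uint8),140,240,230,295),.004),
 ("sinks",roi(((S<50)&(V>130)).astype(np.uint8),140,240,230,295),.044),
 ("boardall",roi(((H<40)|(H>95)|(S<60)).astype(np.uint8),140,240,230,295),.004)):
    for b in blobs(m,8): print(n,rect(c,b,z),cv2.boundingRect(b))
E
python3 - <<'E'
import cv2
a=cv2.imread("pics/top0.png")[135:235,85:310]
cv2.imwrite("pics/c1.png",cv2.resize(a,(800,356),interpolation=cv2.INTER_CUBIC))
E
```

```text
grip (array([ 0.529 , -0.2381]), array([0.017, 0.034], dtype=float32), 84.7) (281, 186, 12, 7)
swbase (array([ 0.4801, -0.2343]), array([0.066, 0.1  ], dtype=float32), -3.9) (273, 189, 23, 33)
cover (array([ 0.556 , -0.0029]), array([0.196, 0.247], dtype=float32), -6.0) (176, 137, 72, 85)
blueboards (array([0.5878, 0.3647]), array([0.053, 0.08 ], dtype=float32), 8.0) (97, 157, 17, 26)
blueboards (array([0.6001, 0.2497]), array([0.055, 0.081], dtype=float32), 6.3) (131, 154, 17, 26)
sinks (array([0.5963, 0.3616]), array([0.042, 0.059], dtype=float32), 1.0) (95, 157, 14, 19)
sinks (array([0.6082, 0.2446]), array([0.042, 0.059], dtype=float32), 1.0) (131, 154, 14, 19)
boardall (array([0.5895, 0.3658]), array([0.057, 0.086], dtype=float32), 8.2) (95, 156, 19, 28)
boardall (array([0.6014, 0.2496]), array([0.057, 0.087], dtype=float32), 5.4) (130, 153, 19, 27)
```

View pics/c1.png

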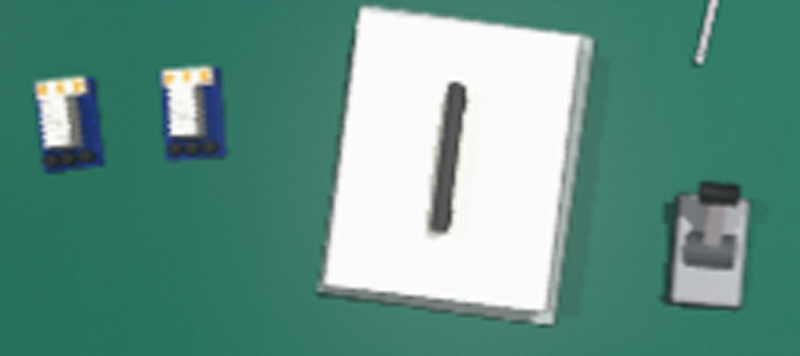

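```bash
cat >> h.py <<'E'
from scipy.spatial.transform import Rotation as Ro
def go(p,yaw,p0=None,R0=None):
    "total shift (units of 40mm) in the frame after turning, turn in units of 4deg"
    s=env.read_state(); p0=np.array(s["position"]) if p0 is None else np.array(p0); R0=np.array(s["orientation"]) if R0 is None else R0
    a=np.radians(yaw); c,n=np.cos(a),np.sin(a); T=np.array([[c,n,0],[n,-c,0],[0,0,-1.]])
    rv=np.degrees(Ro.from_matrix(R0.T@T).as_rotvec())/4
    d=T.T@(np.array(p)-p0)/.04; k=int(np.ceil(np.linalg.norm(d)/1.0))or 1
    print("turn",rv.round(2),"shift",d.round(3),"rows",k,"per row",(d/k).round(3)); return np.array(p),T
E
python3 - <<'E'
from h import *
p,T=go([.59,-.242,.23],-5); go([.59,-.242,.09],-5,p,T); go([.45,-.232,.09],-5,[.59,-.242,.09],T)
E
```

```text
turn [-0.02  0.01  4.64] shift [ 1.0051e+01 -1.0649e+01  1.0000e-02] rows 15 per row [ 0.67  -0.71   0.001]
turn [0. 0. 0.] shift [0.  0.  3.5] rows 4 per row [0.    0.    0.875]
turn [0. 0. 0.] shift [-3.508  0.056  0.   ] rows 4 per row [-0.877  0.014  0.   ]
```

Emit:
{"api": "move_arm", "payload": {
  "increments": [
    [0,0,0,0,0,0.93],
    [0,0,0,0,0,0.93],
    [0,0,0,0,0,0.93],
    [0,0,0,0,0,0.93],
    [0,0,0,0,0,0.92],
    [0.67,-0.71,0,0,0,0],
    [0.67,-0.71,0,0,0,0],
    [0.67,-0.71,0,0,0,0],
    [0.67,-0.71,0,0,0,0],
    [0.67,-0.71,0,0,0,0],
    [0.67,-0.71,0,0,0,0],
    [0.67,-0.71,0,0,0,0]
  ],
  "claw": -1
}}

```text
time_s: 1.1
position: [0.3576, -0.4484, 0.231]
orientation: [[0.996, -0.087, -0.0], [-0.087, -0.996, 0.0], [-0.0, -0.0, -1.0]]
force: [0.2, -1.0, 0.8]
width: -0.003
grasp_force: 0.0
```

Emit:
{"api": "move_arm", "payload": {
  "increments": [
    [0.67,-0.71,0,0,0,0],
    [0.67,-0.71,0,0,0,0],
    [0.67,-0.71,0,0,0,0],
    [0.67,-0.71,0,0,0,0],
    [0.67,-0.71,0,0,0,0],
    [0.67,-0.71,0,0,0,0],
    [0.67,-0.71,0,0,0,0],
    [0.67,-0.71,0,0,0,0],
    [0,0,0,0,0,0],
    [0,0,0,0,0,0],
    [0,0,0,0,0,0]
  ]
}}

```text
time_s: 2.02
position: [0.5895, -0.2427, 0.2306]
orientation: [[0.996, -0.087, -0.002], [-0.087, -0.996, -0.0], [-0.002, 0.001, -1.0]]
force: [0.5, -0.5, -0.1]
width: -0.001
grasp_force: 0.0
```

```bash
python3 - <<'E'
from h import *
st(); go([.59,-.242,.09],-5)
snap("wrist","w1")
E
```

```text
2.0167 [ 0.5895 -0.2427  0.2306] [[0.996, -0.087, -0.002], [-0.087, -0.996, -0.0], [-0.002, 0.001, -1.0]] [ 0.5 -0.5 -0.1] -0.001 0.0
turn [0.01 0.02 0.01] shift [ 0.012 -0.019  3.515] rows 4 per row [ 0.003 -0.005  0.879]
```

View pics/w1.png

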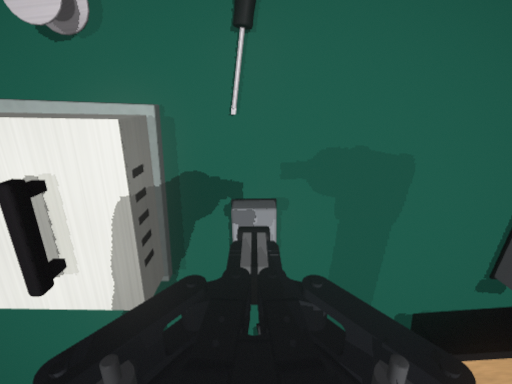

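Wrist view: the fingers stand just beyond the switch grip (grip hidden behind them around (255,240)), cover to the left. I'll go down and pull toward the robot.

Emit:
{"api": "move_arm", "payload": {
  "increments": [
    [0,0,0.875,0,0,0],
    [0,0,0.875,0,0,0],
    [0,0,0.875,0,0,0],
    [0,0,0.875,0,0,0],
    [-0.4,0,0,0,0,0],
    [-0.4,0,0,0,0,0],
    [-0.4,0,0,0,0,0],
    [-0.4,0,0,0,0,0],
    [-0.4,0,0,0,0,0],
    [-0.4,0,0,0,0,0],
    [-0.4,0,0,0,0,0],
    [-0.4,0,0,0,0,0]
  ]
}}

```text
time_s: 3.07
position: [0.4605, -0.2331, 0.0916]
orientation: [[0.996, -0.091, -0.0], [-0.091, -0.996, -0.001], [0.0, 0.001, -1.0]]
force: [-0.8, -0.2, 0.1]
width: 0.002
grasp_force: 0.0
```

Emit:
{"api": "move_arm", "payload": {
  "increments": [
    [-0.3,0,0,0,0,0],
    [0,0,0,0,0,0],
    [0,0,-0.9,0,0,0],
    [0,0,-0.9,0,0,0],
    [0,0,-0.9,0,0,0],
    [0,0,-0.9,0,0,0],
    [0,0,0,0,0,0],
    [0,0,0,0,0,0]
  ],
  "claw": 1
}}

```text
time_s: 3.73
position: [0.4508, -0.2324, 0.2379]
orientation: [[0.996, -0.09, 0.005], [-0.09, -0.996, -0.003], [0.005, 0.003, -1.0]]
force: [-0.0, 0.3, -0.5]
width: 0.999
grasp_force: 0.0
```

```bash
python3 - <<'E'
from h import *
st()
im=snap("scene","s2"); cv2.imwrite("pics/s2c.png",cv2.resize(im[120:280,180:340,::-1],(480,480)))
p,T=go([.556,-.003,.26],84); go([.556,-.003,.26],-96)
print(env.read_state()["joints"])
E
```

```text
3.7333 [ 0.4508 -0.2324  0.2379] [[0.996, -0.09, 0.005], [-0.09, -0.996, -0.003], [0.005, 0.003, -1.0]] [-0.   0.3 -0.5] 0.999 0.0
turn [ 2.000e-02  0.000e+00 -2.229e+01] shift [ 5.964  2.047 -0.605] rows 7 per row [ 0.852  0.292 -0.086]
turn [ 0.000e+00 -2.000e-02  2.271e+01] shift [-5.964 -2.047 -0.605] rows 7 per row [-0.852 -0.292 -0.086]
[ 30.62099239   7.98458447  -9.10109504 106.9016348    1.4355772
  65.14520924 -74.15200469]
```

View pics/s2c.png

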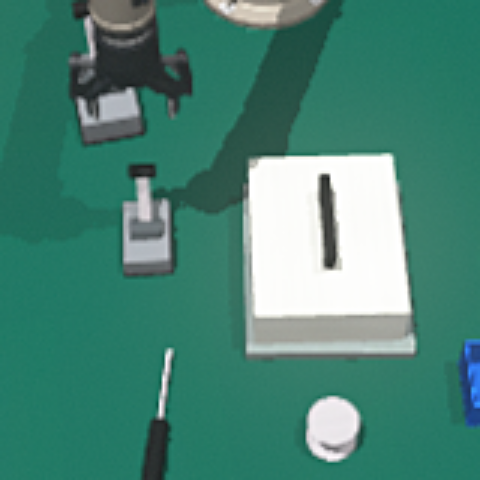

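The toggle now leans toward the robot, so the lamp is off, and the cover is undisturbed. Next: hover over the handle and refine.

```bash
python3 - <<'E'
from h import *
a=cv2.imread("pics/top0.png"); c=cal("top")
m=np.zeros((384,512),np.uint8); s=np.s_[150:210,195:230]; g=a.max(2)[s]; m[s]=g<110
for b in blobs(m,20): print(rect(c,b,.135))
go([.556,-.003,.24],-6)
E
```

```text
(array([ 0.5547, -0.0042]), array([0.015, 0.127], dtype=float32), -5.9)
turn [ 0.02 -0.01  0.21] shift [ 2.047 -5.964 -0.105] rows 7 per row [ 0.292 -0.852 -0.015]
```

Emit:
{"api": "move_arm", "payload": {
  "increments": [
    [0.29,-0.85,0,0,0,0.1],
    [0.29,-0.85,0,0,0,0.1],
    [0.29,-0.85,0,0,0,0],
    [0.29,-0.85,0,0,0,0],
    [0.29,-0.85,0,0,0,0],
    [0.29,-0.85,0,0,0,0],
    [0.29,-0.85,0,0,0,0],
    [0,0,0,0,0,0],
    [0,0,0,0,0,0]
  ],
  "claw": 1
}}

```text
time_s: 4.53
position: [0.5537, 0.0006, 0.2331]
orientation: [[0.995, -0.097, -0.004], [-0.097, -0.995, 0.001], [-0.004, -0.0, -1.0]]
force: [-0.5, -1.0, -0.4]
width: 0.999
grasp_force: 0.0
```

Emit:
{"api": "move_arm", "payload": {
  "increments": [
    [0,0,0.8,0,0,0],
    [0,0,0.8,0,0,0],
    [0,0,0.8,0,0,0],
    [0,0,0.5,0,0,0],
    [0,0,0.3,0,0,0],
    [0,0,0,0,0,0],
    [0,0,0,0,0,0]
  ]
}}

```text
time_s: 5.12
position: [0.5542, -0.0026, 0.1069]
orientation: [[0.995, -0.103, -0.001], [-0.103, -0.995, -0.001], [-0.001, 0.001, -1.0]]
force: [0.8, 0.6, 2.0]
width: 1.004
grasp_force: 0.0
```

Emit:
{"api": "move_arm", "payload": {
  "increments": [
    [0,0,0,0,0,0],
    [0,0,0,0,0,0],
    [0,0,0,0,0,0],
    [0,0,0,0,0,0],
    [0,0,0,0,0,0],
    [0,0,0,0,0,0],
    [0,0,0,0,0,0],
    [0,0,0,0,0,0]
  ],
  "claw": -1
}}

```text
time_s: 5.78
position: [0.5551, -0.0013, 0.1079]
orientation: [[0.995, -0.101, 0.001], [-0.101, -0.995, -0.0], [0.001, 0.0, -1.0]]
force: [-1.3, 0.3, 3.9]
width: 0.179
grasp_force: 59.8
```

Emit:
{"api": "move_arm", "payload": {
  "increments": [
    [0,0,-0.2,0,0,0],
    [0,0,-0.4,0,0,0],
    [0,0,-0.4,0,0,0],
    [0,0,-0.5,0,0,0],
    [0,0,-0.5,0,0,0],
    [0,0,-0.5,0,0,0],
    [0,0,-0.5,0,0,0],
    [0,0,-0.5,0,0,0],
    [0,0,-0.4,0,0,0],
    [0,0,-0.2,0,0,0],
    [0,0,0,0,0,0],
    [0,0,0,0,0,0]
  ]
}}

```text
time_s: 6.78
position: [0.5538, -0.0015, 0.2701]
orientation: [[0.995, -0.101, -0.002], [-0.101, -0.995, -0.0], [-0.002, 0.0, -1.0]]
force: [-1.0, -0.6, -6.7]
width: 0.177
grasp_force: 59.0
```

```bash
python3 - <<'E'
from h import *
st(); p,T=go([.54,-.43,.275],-6); go([.54,-.43,.09],-6,p,T)
E
```

```text
6.7833 [ 0.5538 -0.0015  0.2701] [[0.995, -0.101, -0.002], [-0.101, -0.995, -0.0], [-0.002, 0.0, -1.0]] [-1.  -0.6 -6.7] 0.177 58.98013472557068
turn [0.01 0.03 0.05] shift [ 0.776 10.691 -0.123] rows 11 per row [ 0.071  0.972 -0.011]
turn [0. 0. 0.] shift [0.    0.    4.625] rows 5 per row [0.    0.    0.925]
```

Emit:
{"api": "move_arm", "payload": {
  "increments": [
    [0.04,0.3,0,0,0,0],
    [0.04,0.6,-0.05,0,0,0],
    [0.04,0.65,-0.05,0,0,0],
    [0.04,0.65,0,0,0,0],
    [0.04,0.65,0,0,0,0],
    [0.04,0.65,0,0,0,0],
    [0.04,0.65,0,0,0,0],
    [0.04,0.65,0,0,0,0],
    [0.04,0.65,0,0,0,0],
    [0.04,0.65,0,0,0,0],
    [0.04,0.65,0,0,0,0],
    [0.04,0.65,0,0,0,0]
  ]
}}

```text
time_s: 7.78
position: [0.5422, -0.2999, 0.2732]
orientation: [[0.995, -0.102, -0.004], [-0.102, -0.995, 0.001], [-0.004, -0.0, -1.0]]
force: [0.3, -0.3, -6.8]
width: 0.181
grasp_force: 58.9
```

Emit:
{"api": "move_arm", "payload": {
  "increments": [
    [0.04,0.65,0,0,0,0],
    [0.04,0.65,0,0,0,0],
    [0.04,0.65,0,0,0,0],
    [0.04,0.65,0,0,0,0],
    [0.04,0.4,0,0,0,0],
    [0.04,0.3,0,0,0,0],
    [0,0,0,0,0,0],
    [0,0,0,0,0,0]
  ]
}}

```text
time_s: 8.45
position: [0.5394, -0.4299, 0.2737]
orientation: [[0.995, -0.102, -0.002], [-0.102, -0.995, 0.002], [-0.002, -0.002, -1.0]]
force: [0.1, 0.8, -5.8]
width: 0.179
grasp_force: 59.1
```

```bash
python3 - <<'E'
from h import *
st(); p,T=go([.54,-.43,.09],-6)
a=snap("scene","s3")
E
```

```text
8.45 [ 0.5394 -0.4299  0.2737] [[0.995, -0.102, -0.002], [-0.102, -0.995, 0.002], [-0.002, -0.002, -1.0]] [ 0.1  0.8 -5.8] 0.179 59.0520179271698
turn [-0.03  0.03  0.04] shift [1.500e-02 2.000e-03 4.593e+00] rows 5 per row [0.003 0.    0.919]
```

View pics/s3.png

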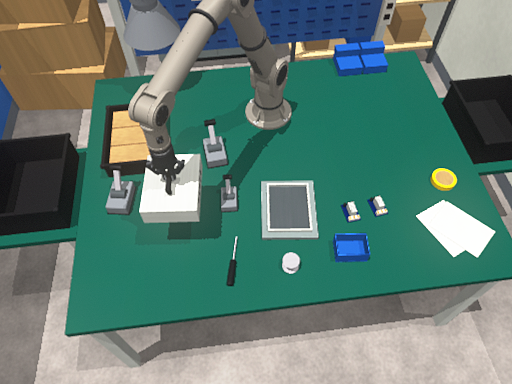

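Emit:
{"api": "move_arm", "payload": {
  "increments": [
    [0,0,0.6,0,0,0],
    [0,0,0.8,0,0,0],
    [0,0,0.8,0,0,0],
    [0,0,0.8,0,0,0],
    [0,0,0.7,0,0,0],
    [0,0,0.5,0,0,0],
    [0,0,0.3,0,0,0],
    [0,0,0.12,0,0,0],
    [0,0,0.04,0,0,0],
    [0,0,0,0,0,0],
    [0,0,0,0,0,0]
  ]
}}

```text
time_s: 9.42
position: [0.5415, -0.4308, 0.091]
orientation: [[0.995, -0.101, 0.003], [-0.101, -0.995, -0.002], [0.003, 0.002, -1.0]]
force: [-0.2, -0.3, -5.3]
width: 0.18
grasp_force: 59.1
```

Emit:
{"api": "move_arm", "payload": {
  "increments": [
    [0,0,0,0,0,0],
    [0,0,0,0,0,0],
    [0,0,0,0,0,0],
    [0,0,0,0,0,0],
    [0,0,0,0,0,0],
    [0,0,0,0,0,0]
  ],
  "claw": 1
}}

```text
time_s: 9.92
position: [0.5404, -0.4304, 0.0894]
orientation: [[0.995, -0.101, 0.001], [-0.101, -0.995, -0.001], [0.001, 0.001, -1.0]]
force: [-0.6, 0.5, 0.6]
width: 0.989
grasp_force: 0.0
```

Emit:
{"api": "move_arm", "payload": {
  "increments": [
    [0,0,-0.6,0,0,0],
    [0,0,-0.9,0,0,0],
    [0,0,-0.9,0,0,0],
    [0,0,-0.9,0,0,0],
    [0,0,-0.9,0,0,0],
    [0,0,0,0,0,0],
    [0,0,0,0,0,0]
  ]
}}

```text
time_s: 10.5
position: [0.5415, -0.431, 0.2605]
orientation: [[0.995, -0.101, 0.005], [-0.101, -0.995, -0.004], [0.006, 0.003, -1.0]]
force: [-0.5, -0.3, -0.4]
width: 0.999
grasp_force: 0.0
```

```bash
python3 - <<'E'
from h import *
st()
a=snap("top","t4"); c=cal("top"); cv2.imwrite("pics/t4b.png",cv2.resize(a[80:270,70:440,::-1],(800,411),interpolation=cv2.INTER_CUBIC))
p,T=go([.6,.15,.25],-6)
E
```

```text
10.5 [ 0.5415 -0.431   0.2605] [[0.995, -0.101, 0.005], [-0.101, -0.995, -0.004], [0.006, 0.003, -1.0]] [-0.5 -0.3 -0.4] 0.999 0.0
turn [ 0.01 -0.02  0.05] shift [ -0.034 -14.582   0.194] rows 15 per row [-0.002 -0.972  0.013]
```

View pics/t4b.png

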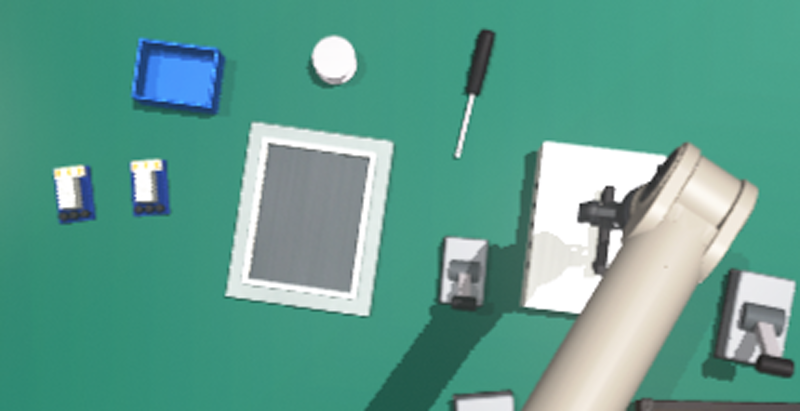

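The cover rests right of the switch, and the tray (310,220), boards (73,193) and (150,187) and bystanders are clear to measure.

```bash
cat >> h.py <<'E'
def boards(im,c,s,z=.004,amin=100):
    h=cv2.cvtColor(im,cv2.COLOR_BGR2HSV);H,S,V=cv2.split(h); m=np.zeros(H.shape,np.uint8)
    m[s]=(((H<40)|(H>95)|(S<60)))[s]
    for b in blobs(m,amin): print("board",rect(c,b,z))
E
python3 - <<'E'
from h import *
im=cv2.imread("pics/t4.png"); c=cal("top"); boards(im,c,np.s_[145:190,85:160])
h=cv2.cvtColor(im,cv2.COLOR_BGR2HSV);H,S,V=cv2.split(h); m=np.zeros(H.shape,np.uint8); s=np.s_[130:230,165:255]
m[s]=(S<70)[s]
for b in blobs(m,500): print("plate",rect(c,b,.02))
m[s]=((S<70)&(V<150))[s]
for b in blobs(m,500): print("floor",rect(c,b,.02))
p,T=go([.6,.25,.2],6)
E
```

```text
board (array([0.5895, 0.3658]), array([0.057, 0.086], dtype=float32), 8.2)
board (array([0.6014, 0.2496]), array([0.057, 0.087], dtype=float32), 5.4)
plate (array([5.572e-01, 2.000e-04]), array([0.221, 0.271], dtype=float32), -7.0)
floor (array([0.5588, 0.0011]), array([0.155, 0.206], dtype=float32), -7.2)
turn [ 0.02 -0.02 -2.95] shift [  3.26  -16.757   1.444] rows 18 per row [ 0.181 -0.931  0.08 ]
```

Emit:
{"api": "move_arm", "payload": {
  "increments": [
    [0,0,0,0,0,-0.98],
    [0,0,0,0,0,-0.98],
    [0,0,0,0,0,-0.98],
    [0.18,-0.93,0,0,0,0],
    [0.18,-0.93,0,0,0,0],
    [0.18,-0.93,0,0,0,0],
    [0.18,-0.93,0,0,0,0],
    [0.18,-0.93,0,0,0,0],
    [0.18,-0.93,0,0,0,0],
    [0.18,-0.93,0,0,0,0],
    [0.18,-0.93,0,0,0,0],
    [0.18,-0.93,0,0,0,0]
  ]
}}

```text
time_s: 11.55
position: [0.5684, -0.0885, 0.2548]
orientation: [[0.995, 0.104, -0.004], [0.104, -0.995, 0.0], [-0.004, -0.001, -1.0]]
force: [1.7, 0.2, 0.2]
width: 0.998
grasp_force: 0.0
```

Emit:
{"api": "move_arm", "payload": {
  "increments": [
    [0.18,-0.93,0,0,0,0],
    [0.18,-0.93,0,0,0,0],
    [0.18,-0.93,0,0,0,0],
    [0.18,-0.93,0.2,0,0,0],
    [0.18,-0.93,0.2,0,0,0],
    [0.18,-0.93,0.2,0,0,0],
    [0.18,-0.93,0.2,0,0,0],
    [0.18,-0.93,0.2,0,0,0],
    [0.18,-0.93,0.2,0,0,0],
    [0,0,0,0,0,0],
    [0,0,0,0,0,0],
    [0,0,0,0,0,0]
  ]
}}

```text
time_s: 12.55
position: [0.5986, 0.2484, 0.207]
orientation: [[0.995, 0.104, -0.003], [0.104, -0.995, -0.002], [-0.003, 0.002, -1.0]]
force: [0.8, -0.8, -0.5]
width: 1.001
grasp_force: 0.0
```

```bash
python3 - <<'E'
from h import *
st(); p,T=go([.601,.250,.012],5.5)
c=cal("wrist"); im=snap("wrist","w5")[:,:,::-1]; print(proj(c,[.601,.25,.044]),proj(c,[.59,.366,.044]))
boards(np.ascontiguousarray(im),c,np.s_[0:300,0:512],.004,400)
E
```

```text
12.55 [0.5986 0.2484 0.207 ] [[0.995, 0.104, -0.003], [0.104, -0.995, -0.002], [-0.003, 0.002, -1.0]] [ 0.8 -0.8 -0.5] 1.001 0.0
turn [0.03 0.04 0.12] shift [ 0.062 -0.035  4.874] rows 5 per row [ 0.012 -0.007  0.975]
[252.31923208 171.49216578] [154.42511379 170.57174986]
board (array([0.3948, 0.3836]), array([0.07 , 0.151], dtype=float32), -37.4)
board (array([0.6006, 0.2518]), array([0.057, 0.086], dtype=float32), 6.0)
board (array([0.5883, 0.3688]), array([0.059, 0.087], dtype=float32), 8.4)
board (array([ 0.5385, -0.0039]), array([0.238, 0.31 ], dtype=float32), -7.0)
board (array([0.6802, 0.5317]), array([0.058, 0.124], dtype=float32), -11.6)
board (array([ 0.7885, -0.0133]), array([0.025, 0.055], dtype=float32), 23.9)
board (array([0.7527, 0.1951]), array([0.079, 0.155], dtype=float32), -84.0)
```

View pics/w5.png

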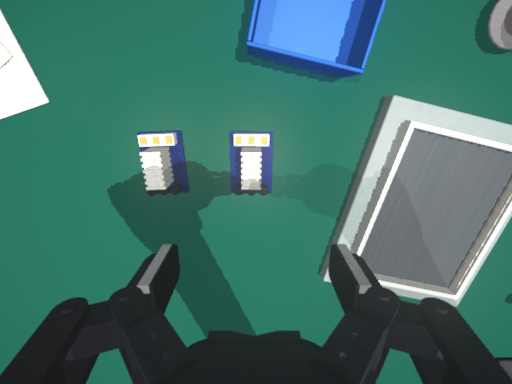

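The wrist view shows boards at (252,160) and (162,160), where the top view put them, and the bin well clear. I'll descend on the nearer one.

Emit:
{"api": "move_arm", "payload": {
  "increments": [
    [0.06,-0.06,0.8,0,0,0],
    [0,0,0.9,0,0,0],
    [0,0,0.9,0,0,0],
    [0,0,0.9,0,0,0],
    [0,0,0.7,0,0,0],
    [0,0,0.4,0,0,0],
    [0,0,0.25,0,0,0],
    [0,0,0,0,0,0],
    [0,0,0,0,0,0]
  ]
}}

```text
time_s: 13.35
position: [0.6023, 0.2509, 0.0153]
orientation: [[0.995, 0.102, 0.001], [0.102, -0.995, -0.0], [0.001, 0.0, -1.0]]
force: [-0.4, -0.1, -0.6]
width: 0.999
grasp_force: 0.0
```

Emit:
{"api": "move_arm", "payload": {
  "increments": [
    [0,0,0,0,0,0],
    [0,0,0,0,0,0],
    [0,0,0,0,0,0],
    [0,0,0,0,0,0],
    [0,0,0,0,0,0],
    [0,0,0,0,0,0],
    [0,0,0,0,0,0]
  ],
  "claw": -1
}}

```text
time_s: 13.93
position: [0.6022, 0.2524, 0.0157]
orientation: [[0.995, 0.104, 0.001], [0.104, -0.995, 0.001], [0.001, -0.0, -1.0]]
force: [0.3, 0.9, 2.4]
width: 0.272
grasp_force: 60.3
```

Emit:
{"api": "move_arm", "payload": {
  "increments": [
    [0,0,-0.3,0,0,0],
    [0,0,-0.6,0,0,0],
    [0,0,-0.7,0,0,0],
    [0,0,-0.7,0,0,0],
    [0,0,-0.5,0,0,0],
    [0,0,0,0,0,0]
  ]
}}

```text
time_s: 14.43
position: [0.6041, 0.2535, 0.1323]
orientation: [[0.995, 0.104, 0.008], [0.104, -0.995, 0.003], [0.008, -0.003, -1.0]]
force: [0.0, 0.1, -1.4]
width: 0.271
grasp_force: 59.5
```

```bash
python3 - <<'E'
from h import *
st(); a=np.radians(-6.7); u=np.array([np.cos(a),np.sin(a)]); b=np.array([.557,0])
for s in(.05,-.05):
    q=b+s*u; print(q); go([*q,.12],-6.7)
E
```

```text
14.4333 [0.6041 0.2535 0.1323] [[0.995, 0.104, 0.008], [0.104, -0.995, 0.003], [0.008, -0.003, -1.0]] [ 0.   0.1 -1.4] 0.271 59.53531086444855
[ 0.60665853 -0.00583354]
turn [-0.05 -0.11  3.17] shift [0.82  6.433 0.308] rows 7 per row [0.117 0.919 0.044]
[0.50734147 0.00583354]
turn [-0.05 -0.11  3.17] shift [-1.68   6.433  0.308] rows 7 per row [-0.24   0.919  0.044]
```

Emit:
{"api": "move_arm", "payload": {
  "increments": [
    [0,0,0,0,0,0.8],
    [0,0,0,0,0,0.8],
    [0,0,0,0,0,0.8],
    [0,0,0,0,0,0.77],
    [0.1,0.8,0,0,0,0],
    [0.1,0.8,0,0,0,0],
    [0.1,0.8,0,0,0,0],
    [0.1,0.8,0,0,0,0],
    [0.1,0.8,0,0,0,0],
    [0.1,0.8,0,0,0,0],
    [0.1,0.8,0,0,0,0],
    [0.1,0.8,0,0,0,0]
  ]
}}

```text
time_s: 15.43
position: [0.602, -0.0077, 0.1256]
orientation: [[0.993, -0.117, -0.003], [-0.117, -0.993, -0.0], [-0.003, 0.001, -1.0]]
force: [0.4, 0.4, -2.1]
width: 0.271
grasp_force: 59.6
```

Emit:
{"api": "move_arm", "payload": {
  "increments": [
    [0,0,0,0,0,0],
    [0,0,0,0,0,0]
  ]
}}

```text
time_s: 15.6
position: [0.6022, -0.0098, 0.1255]
orientation: [[0.992, -0.123, -0.003], [-0.123, -0.992, -0.002], [-0.003, 0.002, -1.0]]
force: [-0.5, 1.3, -1.3]
width: 0.272
grasp_force: 59.7
```

```bash
python3 - <<'E'
from h import *
st(); go([.6067,-.0058,.037],-6.7)
E
```

```text
15.6 [ 0.6022 -0.0098  0.1255] [[0.992, -0.123, -0.003], [-0.123, -0.992, -0.002], [-0.003, 0.002, -1.0]] [-0.5  1.3 -1.3] 0.272 59.73478674888611
turn [ 0.03  0.04 -0.08] shift [ 0.101 -0.113  2.212] rows 3 per row [ 0.034 -0.038  0.737]
```

Emit:
{"api": "move_arm", "payload": {
  "increments": [
    [0.1,-0.11,0,0,0,0],
    [0,0,0.6,0,0,0],
    [0,0,0.7,0,0,0],
    [0,0,0.5,0,0,0],
    [0,0,0.3,0,0,0],
    [0,0,0.12,0,0,0],
    [0,0,0,0,0,0],
    [0,0,0,0,0,0]
  ]
}}

```text
time_s: 16.27
position: [0.6089, -0.001, 0.0388]
orientation: [[0.993, -0.116, 0.002], [-0.116, -0.993, 0.0], [0.002, -0.001, -1.0]]
force: [0.4, 0.1, -1.9]
width: 0.268
grasp_force: 59.8
```

Emit:
{"api": "move_arm", "payload": {
  "increments": [
    [0,0,0,0,0,0],
    [0,0,0,0,0,0],
    [0,0,0,0,0,0],
    [0,0,0,0,0,0],
    [0,0,0,0,0,0]
  ],
  "claw": 0.2
}}

```text
time_s: 16.68
position: [0.6083, -0.0022, 0.0386]
orientation: [[0.993, -0.117, 0.001], [-0.117, -0.993, -0.0], [0.001, 0.0, -1.0]]
force: [0.2, -0.9, 0.0]
width: 0.599
grasp_force: 0.0
```

Emit:
{"api": "move_arm", "payload": {
  "increments": [
    [0,0,-0.5,0,0,0],
    [0,0,-0.9,0,0,0],
    [0,0,-0.9,0,0,0],
    [0,0,-0.9,0,0,0],
    [0,0,-0.9,0,0,0],
    [0,0,0,0,0,0]
  ]
}}

```text
time_s: 17.18
position: [0.6128, -0.0015, 0.2108]
orientation: [[0.993, -0.117, 0.015], [-0.117, -0.993, 0.0], [0.015, -0.002, -1.0]]
force: [1.3, 0.8, 0.6]
width: 0.603
grasp_force: 0.0
```

```bash
python3 - <<'E'
from h import *
st(); im=snap("top","t6"); boards(im[:,:,::-1].copy(),cal("top"),np.s_[145:195,85:160])
go([.590,.3665,.19],8)
E
```

```text
17.1833 [ 0.6128 -0.0015  0.2108] [[0.993, -0.117, 0.015], [-0.117, -0.993, 0.0], [0.015, -0.002, -1.0]] [1.3 0.8 0.6] 0.603 0.0
board (array([0.5895, 0.3658]), array([0.057, 0.086], dtype=float32), 8.2)
turn [ 0.   -0.14 -3.68] shift [ 0.761 -9.19   0.431] rows 10 per row [ 0.076 -0.919  0.043]
```

Emit:
{"api": "move_arm", "payload": {
  "increments": [
    [0,0,0,0,0,-0.92],
    [0,0,0,0,0,-0.92],
    [0,0,0,0,0,-0.92],
    [0,0,0,0,0,-0.92],
    [0.08,-0.92,0,0,0,0],
    [0.08,-0.92,0,0,0,0],
    [0.08,-0.92,0,0,0,0],
    [0.08,-0.92,0,0,0,0],
    [0.08,-0.92,0,0,0,0],
    [0.08,-0.92,0,0,0,0],
    [0.08,-0.92,0,0,0,0],
    [0.08,-0.92,0,0,0,0]
  ],
  "claw": 1
}}

```text
time_s: 18.23
position: [0.5912, 0.2942, 0.2005]
orientation: [[0.99, 0.139, -0.002], [0.139, -0.99, -0.001], [-0.002, 0.001, -1.0]]
force: [1.1, -0.2, -0.5]
width: 0.998
grasp_force: 0.0
```

Emit:
{"api": "move_arm", "payload": {
  "increments": [
    [0.08,-0.92,0.2,0,0,0],
    [0.08,-0.92,0.2,0,0,0],
    [0,0,0,0,0,0],
    [0,0,0,0,0,0],
    [0,0,0,0,0,0]
  ]
}}

```text
time_s: 18.65
position: [0.588, 0.3658, 0.1845]
orientation: [[0.99, 0.14, -0.002], [0.14, -0.99, -0.002], [-0.002, 0.002, -1.0]]
force: [0.7, -0.1, 0.0]
width: 0.996
grasp_force: 0.0
```

```bash
python3 - <<'E'
from h import *
st()
c=cal("wrist"); im=snap("wrist","w7")[:,:,::-1].copy()
boards(im,c,np.s_[80:240,180:330],.004,400)
p,T=go([.5895,.3670,.015],8)
E
```

```text
18.65 [0.588  0.3658 0.1845] [[0.99, 0.14, -0.002], [0.14, -0.99, -0.002], [-0.002, 0.002, -1.0]] [ 0.7 -0.1  0. ] 0.996 0.0
board (array([0.5883, 0.3682]), array([0.057, 0.085], dtype=float32), 8.1)
turn [ 0.03  0.01 -0.02] shift [ 0.025 -0.052  4.252] rows 5 per row [ 0.005 -0.01   0.85 ]
```

Emit:
{"api": "move_arm", "payload": {
  "increments": [
    [0.02,-0.06,0.7,0,0,0],
    [0,0,0.9,0,0,0],
    [0,0,0.9,0,0,0],
    [0,0,0.9,0,0,0],
    [0,0,0.5,0,0,0],
    [0,0,0.3,0,0,0],
    [0,0,0,0,0,0],
    [0,0,0,0,0,0]
  ]
}}

```text
time_s: 19.37
position: [0.5897, 0.3683, 0.0186]
orientation: [[0.99, 0.138, 0.001], [0.138, -0.99, -0.0], [0.001, 0.0, -1.0]]
force: [-1.1, -0.4, 0.7]
width: 1.004
grasp_force: 0.0
```

Emit:
{"api": "move_arm", "payload": {
  "increments": [
    [0,0,0,0,0,0],
    [0,0,0,0,0,0],
    [0,0,0,0,0,0],
    [0,0,0,0,0,0],
    [0,0,0,0,0,0],
    [0,0,0,0,0,0],
    [0,0,0,0,0,0]
  ],
  "claw": -1
}}

```text
time_s: 19.95
position: [0.5894, 0.3697, 0.019]
orientation: [[0.99, 0.139, 0.001], [0.139, -0.99, 0.001], [0.002, -0.0, -1.0]]
force: [0.6, -0.8, 3.7]
width: 0.272
grasp_force: 60.5
```

Emit:
{"api": "move_arm", "payload": {
  "increments": [
    [0,0,-0.3,0,0,0],
    [0,0,-0.6,0,0,0],
    [0,0,-0.7,0,0,0],
    [0,0,-0.7,0,0,0],
    [0,0,-0.6,0,0,0],
    [0,0,0,0,0,0]
  ]
}}

```text
time_s: 20.45
position: [0.5913, 0.3717, 0.1406]
orientation: [[0.99, 0.139, 0.008], [0.139, -0.99, 0.006], [0.009, -0.005, -1.0]]
force: [0.8, 1.4, -0.8]
width: 0.264
grasp_force: 59.8
```

```bash
python3 - <<'E'
from h import *
st(); go([.5065,.006,.135],-6.7)
E
```

```text
20.45 [0.5913 0.3717 0.1406] [[0.99, 0.139, 0.008], [0.139, -0.99, 0.006], [0.009, -0.005, -1.0]] [ 0.8  1.4 -0.8] 0.264 59.75866734981537
turn [-0.08 -0.12  3.68] shift [-1.039  9.326  0.139] rows 10 per row [-0.104  0.933  0.014]
```

Emit:
{"api": "move_arm", "payload": {
  "increments": [
    [0,0,0,0,0,0.92],
    [0,0,0,0,0,0.92],
    [0,0,0,0,0,0.92],
    [0,0,0,0,0,0.92],
    [-0.1,0.93,0,0,0,0],
    [-0.1,0.93,0,0,0,0],
    [-0.1,0.93,0,0,0,0],
    [-0.1,0.93,0,0,0,0],
    [-0.1,0.93,0,0,0,0],
    [-0.1,0.93,0,0,0,0],
    [-0.1,0.93,0,0,0,0],
    [-0.1,0.93,0,0,0,0]
  ]
}}

```text
time_s: 21.45
position: [0.5206, 0.0756, 0.1334]
orientation: [[0.993, -0.117, -0.002], [-0.117, -0.993, -0.0], [-0.002, 0.001, -1.0]]
force: [0.6, -0.7, -1.6]
width: 0.27
grasp_force: 59.7
```

Emit:
{"api": "move_arm", "payload": {
  "increments": [
    [-0.1,0.93,0,0,0,0],
    [-0.1,0.93,0,0,0,0],
    [0,0,0,0,0,0],
    [0,0,0,0,0,0],
    [0,0,0,0,0,0]
  ]
}}

```text
time_s: 21.87
position: [0.5052, 0.005, 0.1338]
orientation: [[0.993, -0.117, -0.001], [-0.117, -0.993, 0.001], [-0.001, -0.001, -1.0]]
force: [-0.7, 0.8, -1.9]
width: 0.269
grasp_force: 60.0
```

```bash
python3 - <<'E'
from h import *
st(); go([.5065,.006,.041],-6.7); snap("wrist","w8")
E
```

```text
21.8667 [0.5052 0.005  0.1338] [[0.993, -0.117, -0.001], [-0.117, -0.993, 0.001], [-0.001, -0.001, -1.0]] [-0.7  0.8 -1.9] 0.269 59.96163189411163
turn [-0.01  0.01 -0.  ] shift [ 0.028 -0.03   2.32 ] rows 3 per row [ 0.009 -0.01   0.773]
```

View pics/w8.png

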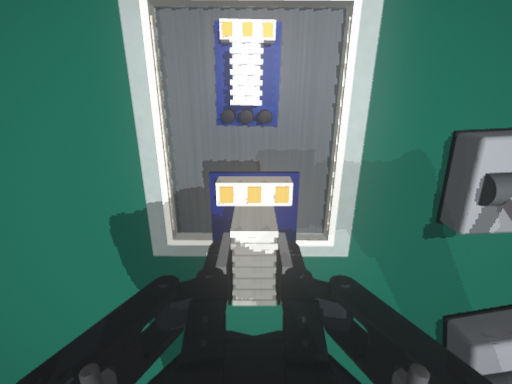

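The first board (248,75) lies flat and parallel in the tray, and the second is held straight in line with it. Lowering now.

Emit:
{"api": "move_arm", "payload": {
  "increments": [
    [0.03,-0.03,0,0,0,0],
    [0,0,0.6,0,0,0],
    [0,0,0.7,0,0,0],
    [0,0,0.5,0,0,0],
    [0,0,0.3,0,0,0],
    [0,0,0.15,0,0,0],
    [0,0,0.06,0,0,0],
    [0,0,0,0,0,0],
    [0,0,0,0,0,0]
  ]
}}

```text
time_s: 22.67
position: [0.5078, 0.0061, 0.0424]
orientation: [[0.993, -0.116, 0.002], [-0.116, -0.993, 0.0], [0.002, -0.0, -1.0]]
force: [0.6, -0.2, -2.0]
width: 0.267
grasp_force: 60.0
```

Emit:
{"api": "move_arm", "payload": {
  "increments": [
    [0,0,0,0,0,0],
    [0,0,0,0,0,0],
    [0,0,0,0,0,0],
    [0,0,0,0,0,0],
    [0,0,0,0,0,0]
  ],
  "claw": 0.2
}}

```text
time_s: 23.08
position: [0.5072, 0.0054, 0.0421]
orientation: [[0.993, -0.117, 0.001], [-0.117, -0.993, -0.0], [0.001, 0.0, -1.0]]
force: [0.7, 0.1, 0.8]
width: 0.602
grasp_force: 0.0
```

Emit:
{"api": "move_arm", "payload": {
  "increments": [
    [0,0,-0.5,0,0,0],
    [0,0,-0.9,0,0,0],
    [0,0,-0.9,0,0,0],
    [0,0,-0.9,0,0,0],
    [0,0,-0.9,0,0,0],
    [0,0,-0.9,0,0,0],
    [0,0,0,0,0,0],
    [0,0,0,0,0,0]
  ]
}}

```text
time_s: 23.75
position: [0.5084, 0.0056, 0.2442]
orientation: [[0.993, -0.117, 0.006], [-0.117, -0.993, -0.0], [0.006, -0.0, -1.0]]
force: [-0.4, 0.2, -0.5]
width: 0.6
grasp_force: 0.0
```

```bash
python3 - <<'E'
from h import *
st(); go([.5405,-.4305,.25],-6); snap("wrist","w9")
E
```

```text
23.75 [0.5084 0.0056 0.2442] [[0.993, -0.117, 0.006], [-0.117, -0.993, -0.0], [0.006, -0.0, -1.0]] [-0.4  0.2 -0.5] 0.6 0.0
turn [-0.   -0.08 -0.18] shift [ 1.937 10.76  -0.145] rows 11 per row [ 0.176  0.978 -0.013]
```

View pics/w9.png

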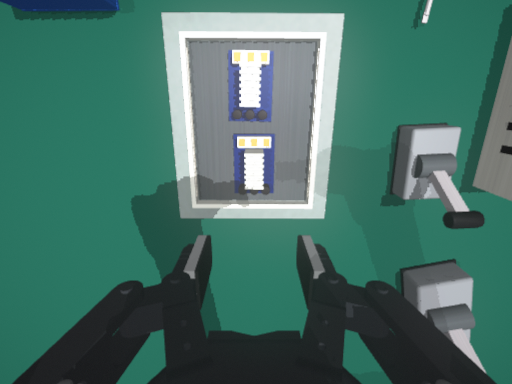

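Both boards lie flat in the tray at (250,85) and (254,163), and the lamp is off. Back to the cover.

Emit:
{"api": "move_arm", "payload": {
  "increments": [
    [0.18,0.98,0,0,0,-0.18],
    [0.18,0.98,0,0,0,0],
    [0.18,0.98,0,0,0,0],
    [0.18,0.98,0,0,0,0],
    [0.18,0.98,0,0,0,0],
    [0.18,0.98,0,0,0,0],
    [0.18,0.98,0,0,0,0],
    [0.18,0.98,0,0,0,0],
    [0.18,0.98,0,0,0,0],
    [0.18,0.98,0,0,0,0],
    [0.18,0.98,0,0,0,0],
    [0,0,0,0,0,0]
  ],
  "claw": 1
}}

```text
time_s: 24.8
position: [0.5355, -0.4415, 0.2376]
orientation: [[0.993, -0.115, -0.006], [-0.116, -0.993, -0.004], [-0.006, 0.005, -1.0]]
force: [-1.2, -0.9, -0.1]
width: 1.0
grasp_force: 0.0
```

Emit:
{"api": "move_arm", "payload": {
  "increments": [
    [0,0,0,0,0,0],
    [0,0,0,0,0,0]
  ]
}}

```text
time_s: 24.97
position: [0.5397, -0.4304, 0.2393]
orientation: [[0.995, -0.104, -0.003], [-0.104, -0.995, 0.003], [-0.003, -0.003, -1.0]]
force: [0.2, 1.2, -0.2]
width: 0.999
grasp_force: 0.0
```

```bash
python3 - <<'E'
from h import *
st(); go([.5405,-.4305,.0895],-5.8)
E
```

```text
24.9667 [ 0.5397 -0.4304  0.2393] [[0.995, -0.104, -0.003], [-0.104, -0.995, 0.003], [-0.003, -0.003, -1.0]] [ 0.2  1.2 -0.2] 0.999 0.0
turn [-0.04  0.04 -0.04] shift [2.100e-02 2.000e-03 3.745e+00] rows 4 per row [0.005 0.    0.936]
```

Emit:
{"api": "move_arm", "payload": {
  "increments": [
    [0.02,0,0.7,0,0,-0.04],
    [0,0,0.9,0,0,0],
    [0,0,0.9,0,0,0],
    [0,0,0.6,0,0,0],
    [0,0,0.4,0,0,0],
    [0,0,0.24,0,0,0],
    [0,0,0,0,0,0],
    [0,0,0,0,0,0]
  ]
}}

```text
time_s: 25.63
position: [0.5416, -0.4305, 0.0924]
orientation: [[0.995, -0.1, 0.0], [-0.1, -0.995, 0.0], [0.0, -0.0, -1.0]]
force: [0.3, -0.0, 0.1]
width: 1.0
grasp_force: 0.0
```

Emit:
{"api": "move_arm", "payload": {
  "increments": [
    [0,0,0,0,0,0],
    [0,0,0,0,0,0],
    [0,0,0,0,0,0],
    [0,0,0,0,0,0],
    [0,0,0,0,0,0],
    [0,0,0,0,0,0],
    [0,0,0,0,0,0],
    [0,0,0,0,0,0]
  ],
  "claw": -1
}}

```text
time_s: 26.3
position: [0.5413, -0.4314, 0.0928]
orientation: [[0.995, -0.102, 0.001], [-0.102, -0.995, 0.0], [0.001, -0.0, -1.0]]
force: [-1.1, 2.1, 4.5]
width: 0.175
grasp_force: 61.8
```

Emit:
{"api": "move_arm", "payload": {
  "increments": [
    [0,0,-0.2,0,0,0],
    [0,0,-0.4,0,0,0],
    [0,0,-0.5,0,0,0],
    [0,0,-0.6,0,0,0],
    [0,0,-0.6,0,0,0],
    [0,0,-0.6,0,0,0],
    [0,0,-0.6,0,0,0],
    [0,0,-0.5,0,0,0],
    [0,0,-0.4,0,0,0],
    [0,0,-0.2,0,0,0],
    [0,0,0,0,0,0],
    [0,0,0,0,0,0]
  ]
}}

```text
time_s: 27.3
position: [0.5403, -0.4314, 0.2746]
orientation: [[0.995, -0.102, -0.002], [-0.102, -0.995, 0.001], [-0.002, -0.001, -1.0]]
force: [0.5, 1.0, -5.9]
width: 0.176
grasp_force: 60.5
```

```bash
python3 - <<'E'
from h import *
st(); go([.5558,-.001,.275],-6.1)
E
```

```text
27.3 [ 0.5403 -0.4314  0.2746] [[0.995, -0.102, -0.002], [-0.102, -0.995, 0.001], [-0.002, -0.001, -1.0]] [ 0.5  1.  -5.9] 0.176 60.48828363418579
turn [-0.01  0.03  0.07] shift [-7.5800e-01 -1.0741e+01 -1.0000e-02] rows 11 per row [-0.069 -0.976 -0.001]
```

Emit:
{"api": "move_arm", "payload": {
  "increments": [
    [-0.04,-0.3,0,0,0,0.04],
    [-0.04,-0.6,0,0,0,0],
    [-0.04,-0.65,0,0,0,0],
    [-0.04,-0.65,0,0,0,0],
    [-0.04,-0.65,0,0,0,0],
    [-0.04,-0.65,0,0,0,0],
    [-0.04,-0.65,0,0,0,0],
    [-0.04,-0.65,0,0,0,0],
    [-0.04,-0.65,0,0,0,0],
    [-0.04,-0.65,0,0,0,0],
    [-0.04,-0.65,0,0,0,0],
    [-0.04,-0.65,0,0,0,0]
  ]
}}

```text
time_s: 28.3
position: [0.5511, -0.1328, 0.2744]
orientation: [[0.995, -0.104, -0.003], [-0.104, -0.995, 0.001], [-0.003, -0.0, -1.0]]
force: [0.5, 0.4, -6.3]
width: 0.178
grasp_force: 60.4
```

Emit:
{"api": "move_arm", "payload": {
  "increments": [
    [-0.04,-0.65,0,0,0,0],
    [-0.04,-0.65,0,0,0,0],
    [-0.04,-0.65,0,0,0,0],
    [-0.04,-0.65,0,0,0,0],
    [-0.04,-0.45,0,0,0,0],
    [-0.04,-0.3,0,0,0,0],
    [0,0,0,0,0,0],
    [0,0,0,0,0,0],
    [0,0,0,0,0,0]
  ]
}}

```text
time_s: 29.05
position: [0.5567, -0.0032, 0.2755]
orientation: [[0.994, -0.107, -0.001], [-0.107, -0.994, -0.002], [-0.001, 0.002, -1.0]]
force: [0.0, -1.0, -5.7]
width: 0.174
grasp_force: 60.4
```

```bash
python3 - <<'E'
from h import *
st(); go([.5566,-.001,.15],-6.1)
s=snap("scene","s10"); cv2.imwrite("pics/s10c.png",cv2.resize(s[100:300,180:420,::-1],(720,600)))
E
```

```text
29.05 [ 0.5567 -0.0032  0.2755] [[0.994, -0.107, -0.001], [-0.107, -0.994, -0.002], [-0.001, 0.002, -1.0]] [ 0.  -1.  -5.7] 0.174 60.38625955581665
turn [ 0.03  0.01 -0.  ] shift [-0.008 -0.054  3.137] rows 4 per row [-0.002 -0.014  0.784]
```

View pics/s10c.png

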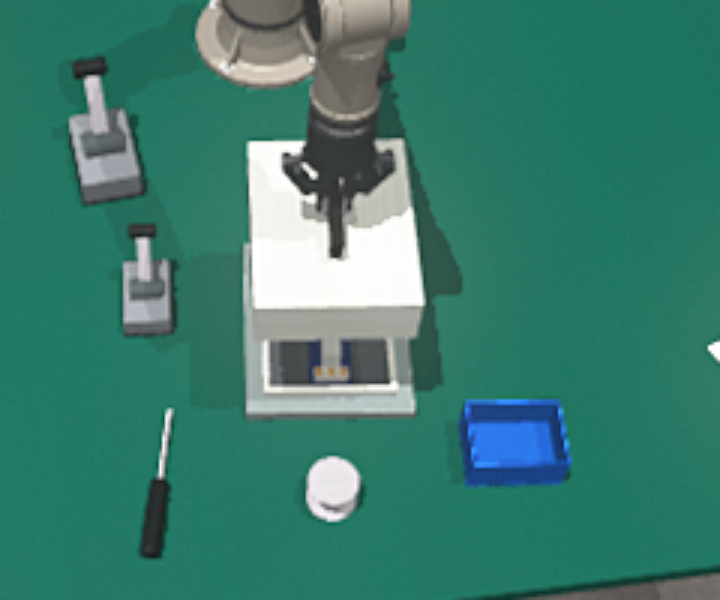

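The cover hangs level and straight above the tray, the board is visible inside, and the toggle is off. Lowering now.

Emit:
{"api": "move_arm", "payload": {
  "increments": [
    [0,-0.05,0.5,0,0,0],
    [0,0,0.6,0,0,0],
    [0,0,0.6,0,0,0],
    [0,0,0.6,0,0,0],
    [0,0,0.5,0,0,0],
    [0,0,0.3,0,0,0],
    [0,0,0,0,0,0],
    [0,0,0,0,0,0]
  ]
}}

```text
time_s: 29.77
position: [0.5575, -0.0, 0.1521]
orientation: [[0.994, -0.106, -0.001], [-0.106, -0.994, -0.0], [-0.0, 0.0, -1.0]]
force: [0.5, 0.0, -5.2]
width: 0.178
grasp_force: 60.3
```

```bash
python3 - <<'E'
from h import *
st(); go([.5566,-.001,.1135],-6.1)
E
```

```text
29.7667 [ 0.5575 -0.      0.1521] [[0.994, -0.106, -0.001], [-0.106, -0.994, -0.0], [-0.0, 0.0, -1.0]] [ 0.5  0.  -5.2] 0.178 60.332887172698975
turn [0.01 0.01 0.01] shift [-0.019  0.026  0.964] rows 1 per row [-0.019  0.026  0.964]
```

Emit:
{"api": "move_arm", "payload": {
  "increments": [
    [-0.02,0.02,0.1,0,0,0],
    [0,0,0.15,0,0,0],
    [0,0,0.15,0,0,0],
    [0,0,0.15,0,0,0],
    [0,0,0.15,0,0,0],
    [0,0,0.12,0,0,0],
    [0,0,0.1,0,0,0],
    [0,0,0.04,0,0,0],
    [0,0,0,0,0,0],
    [0,0,0,0,0,0]
  ]
}}

```text
time_s: 30.6
position: [0.5567, 0.0003, 0.1138]
orientation: [[0.995, -0.104, 0.0], [-0.104, -0.995, -0.0], [0.0, 0.0, -1.0]]
force: [-0.1, -0.3, -6.6]
width: 0.178
grasp_force: 60.4
```

```bash
python3 - <<'E'
from h import *
st()
E
```

```text
30.6 [5.567e-01 3.000e-04 1.138e-01] [[0.995, -0.104, 0.0], [-0.104, -0.995, -0.0], [0.0, 0.0, -1.0]] [-0.1 -0.3 -6.6] 0.178 60.39237141609192
```

Emit:
{"api": "move_arm", "payload": {
  "increments": [
    [0,0,0.03,0,0,0],
    [0,0,0,0,0,0],
    [0,0,0,0,0,0],
    [0,0,0,0,0,0]
  ]
}}

```text
time_s: 30.93
position: [0.5568, 0.0003, 0.1128]
orientation: [[0.995, -0.104, 0.001], [-0.104, -0.995, -0.0], [0.001, -0.0, -1.0]]
force: [1.2, -0.4, -6.0]
width: 0.173
grasp_force: 60.5
```

Emit:
{"api": "move_arm", "payload": {
  "increments": [
    [0,0,0,0,0,0],
    [0,0,0,0,0,0],
    [0,0,0,0,0,0],
    [0,0,0,0,0,0],
    [0,0,0,0,0,0],
    [0,0,0,0,0,0]
  ],
  "claw": 1
}}

```text
time_s: 31.43
position: [0.5567, 0.0002, 0.1128]
orientation: [[0.995, -0.104, 0.001], [-0.104, -0.995, -0.0], [0.001, 0.0, -1.0]]
force: [0.3, -0.5, 0.2]
width: 0.992
grasp_force: 0.0
```

Emit:
{"api": "move_arm", "payload": {
  "increments": [
    [0,0,-0.5,0,0,0],
    [0,0,-0.9,0,0,0],
    [0,0,-0.9,0,0,0],
    [0,0,-0.9,0,0,0],
    [0,0,0,0,0,0],
    [0,0,0,0,0,0]
  ]
}}

```text
time_s: 31.93
position: [0.5581, 0.0004, 0.2432]
orientation: [[0.995, -0.104, 0.006], [-0.104, -0.995, -0.0], [0.006, -0.0, -1.0]]
force: [-0.2, -0.7, -1.3]
width: 1.0
grasp_force: 0.0
```

```bash
python3 - <<'E'
from h import *
st(); p,T=go([.375,-.226,.23],-5)
s=snap("scene","s11"); cv2.imwrite("pics/s11c.png",cv2.resize(s[100:300,180:420,::-1],(720,600)))
E
```

```text
31.9333 [5.581e-01 4.000e-04 2.432e-01] [[0.995, -0.104, 0.006], [-0.104, -0.995, -0.0], [0.006, -0.0, -1.0]] [-0.2 -0.7 -1.3] 1.0 0.0
turn [-0.   -0.08 -0.25] shift [-4.067  6.038  0.329] rows 8 per row [-0.508  0.755  0.041]
```

View pics/s11c.png

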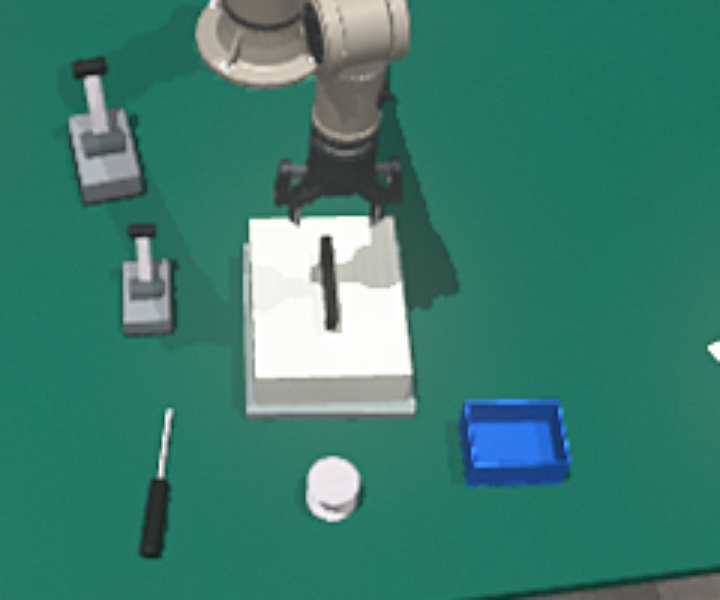

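The cover sits fully down over the kerb, looking just as at the start, and the toggle is off. Now to the switch, on the robot's side of it.

Emit:
{"api": "move_arm", "payload": {
  "increments": [
    [-0.51,0.75,0,0,0,-0.25],
    [-0.51,0.75,0,0,0,0],
    [-0.51,0.75,0,0,0,0],
    [-0.51,0.75,0,0,0,0],
    [-0.51,0.75,0,0,0,0],
    [-0.51,0.75,0,0,0,0],
    [-0.51,0.75,0,0,0,0],
    [-0.51,0.75,0,0,0,0],
    [0,0,0,0,0,0],
    [0,0,0,0,0,0],
    [0,0,0,0,0,0]
  ],
  "claw": -1
}}

```text
time_s: 32.9
position: [0.3722, -0.2234, 0.2393]
orientation: [[0.996, -0.087, -0.002], [-0.087, -0.996, 0.001], [-0.002, -0.001, -1.0]]
force: [1.2, 0.1, -0.5]
width: 0.002
grasp_force: 0.0
```

```bash
python3 - <<'E'
from h import *
st(); p,T=go([.375,-.226,.09],-5)
c=cal("scene")
for f in("s2","s11"):
    a=cv2.imread("pics/%s.png"%f); m=np.zeros(a.shape[:2],np.uint8); s=np.s_[150:245,255:330]; h=cv2.cvtColor(a,cv2.COLOR_BGR2HSV)[s]; m[s]=(h[:,:,1]<60)&(h[:,:,2]>90)
    for b in blobs(m,1000): print(f,rect(c,b,.095))
im=snap("top","t12")
c=cal("top");k=np.s_[205:240,265:305];m=np.zeros(im.shape[:2],np.uint8);m[k]=im.max(2)[k]<70
for b in blobs(m,15): print("dark",rect(c,b,.106))
E
```

```text
32.9 [ 0.3722 -0.2234  0.2393] [[0.996, -0.087, -0.002], [-0.087, -0.996, 0.001], [-0.002, -0.001, -1.0]] [ 1.2  0.1 -0.5] 0.002 0.0
turn [-0.02  0.03  0.  ] shift [0.076 0.058 3.732] rows 4 per row [0.019 0.015 0.933]
s2 (array([ 0.5839, -0.0089]), array([0.211, 0.309], dtype=float32), -6.4)
s11 (array([ 0.5785, -0.0076]), array([0.211, 0.32 ], dtype=float32), -6.7)
dark (array([ 0.4336, -0.2223]), array([0.018, 0.057], dtype=float32), 85.3)
```

Emit:
{"api": "move_arm", "payload": {
  "increments": [
    [0.05,0.1,0.9,0,0,0],
    [0,0.05,0.9,0,0,0],
    [0,0,0.95,0,0,0],
    [0,0,0.95,0,0,0],
    [0.35,0,0,0,0,0],
    [0.4,0,0,0,0,0],
    [0.4,0,0,0,0,0],
    [0.4,0,0,0,0,0],
    [0.4,0,0,0,0,0],
    [0.4,0,0,0,0,0],
    [0.4,0,0,0,0,0]
  ]
}}

```text
time_s: 33.87
position: [0.4848, -0.2379, 0.0916]
orientation: [[0.996, -0.084, -0.002], [-0.084, -0.996, 0.001], [-0.002, -0.001, -1.0]]
force: [-0.5, -0.8, -0.6]
width: -0.002
grasp_force: 0.1
```

Emit:
{"api": "move_arm", "payload": {
  "increments": [
    [0.2,0,0,0,0,0],
    [0,0,0,0,0,0],
    [-0.6,0,0,0,0,0],
    [-0.6,0,-0.5,0,0,0],
    [0,0,-0.9,0,0,0],
    [0,0,-0.9,0,0,0],
    [0,0,-0.9,0,0,0],
    [0,0,0,0,0,0],
    [0,0,0,0,0,0]
  ]
}}

```text
time_s: 34.62
position: [0.4445, -0.2366, 0.2226]
orientation: [[0.996, -0.086, 0.004], [-0.086, -0.996, -0.002], [0.004, 0.002, -1.0]]
force: [-0.5, 0.2, -0.9]
width: 0.002
grasp_force: 0.0
```

```bash
python3 - <<'E'
from h import *
st()
s=snap("scene","s13"); cv2.imwrite("pics/s13c.png",cv2.resize(s[100:300,180:420,::-1],(720,600)))
E
```

```text
34.6167 [ 0.4445 -0.2366  0.2226] [[0.996, -0.086, 0.004], [-0.086, -0.996, -0.002], [0.004, 0.002, -1.0]] [-0.5  0.2 -0.9] 0.002 0.0
```

View pics/s13c.png

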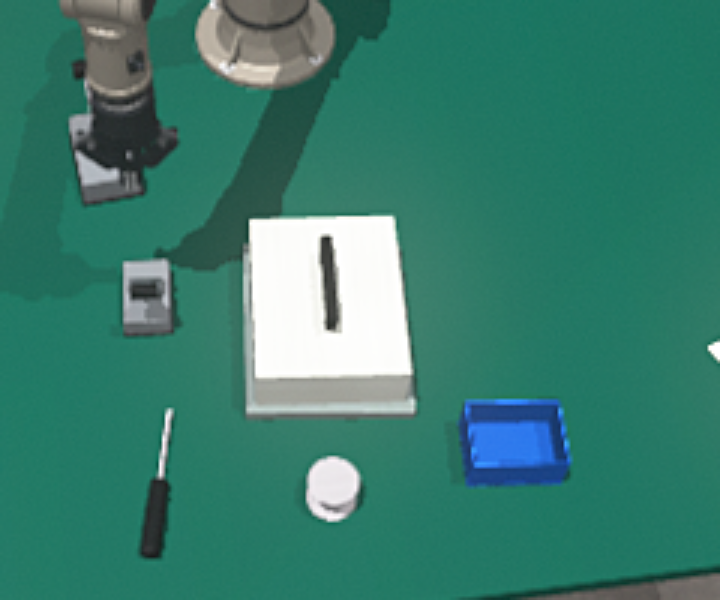

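The toggle leans away from the robot as at the start (146,290), so the lamp is on. The cover looks seated and the bystanders are in place. A quick numeric check of the cover against the start picture, then I hand in.

```bash
python3 - <<'E'
from h import *
c=cal("scene"); r=[]
for f in("s2","s13"):
    a=cv2.imread("pics/%s.png"%f); m=np.zeros(a.shape[:2],np.uint8); s=np.s_[150:245,255:330]; h=cv2.cvtColor(a,cv2.COLOR_BGR2HSV)[s]; m[s]=(h[:,:,1]<25)&(h[:,:,2]>215)
    b=max(blobs(m,1000),key=cv2.contourArea); r.append(rect(c,b,.095)); print(f,r[-1])
if np.abs(r[0][0]-r[1][0]).max()<.006 and np.abs(r[0][1]-r[1][1]).max()<.006: print(env.close_job())
E
```

```text
s2 (array([ 0.5543, -0.002 ]), array([0.196, 0.247], dtype=float32), -6.0)
s13 (array([ 0.557 , -0.0006]), array([0.196, 0.246], dtype=float32), -6.0)
the job is handed in; nothing more can be done
None
```

The job is handed in, and the last camera pictures show it done: lamp switched off, both boards flat in the tray with heat sinks up, cover back down within 3 mm of its start, lamp on again, and reel, bin and screwdriver not visibly moved; no verdict came back.

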